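# Walk a plaster slip mould round to face the stop rail

## Robot

A 6-joint arm with a two-finger parallel gripper is mounted at the origin on the work surface. World frame = base frame: x ahead of the robot, y to its left, z up, the work surface at z = 0. Lengths are in mm, angles in rad, forces in N, time in s.
With the tool pointing down it reaches from about 275 to 1000 mm from the base axis. Payload 8.4 kg.
Tool frame: the origin (TCP) lies midway between the tips of the shut fingers; the grasp point (between the pads) lies 19 mm behind it; z points along the fingers, y is the line along which they close (so a half turn about z gives the same grasp; the last joint's range is limited). The gripper opens to 85 mm and grips with 20 to 120 N. Pads are 22 mm wide; open, the fingers measure 114 mm over their backs; the gripper's body (76 mm by 85 mm) begins 54 mm behind the grasp point. The pads swing forward as they close: fully open they stand 13 mm farther back than shut.
Start: joints at [-1.168, 0.353, 1.633, -0, 1.155, -0.002], TCP at [246.146, -574.491, 202.381] pointing down, gripper open.
Joint ranges: [-2.63, 2.63], [-0.92, 2.1], [0.06, 2.66], [-1.3, 4.44], [0, 2.69], [-3.02, 3.02]. Speed limits (rad/s): [2.22, 2.22, 2.79, 3.14, 3.14, 3.14].

## Interface

Orientations are given as [roll, pitch, yaw] about the fixed x, y, z axes, in that order (R = Rz(yaw) Ry(pitch) Rx(roll)).
In Python, from rig import r, imaging gives the robot as it stands. The module is installed in compiled form; this text tells all that it offers.
- The arm moves only by the tool arm_command, never from a script. Its argument "deltas" is a list of rows, each an object of numbers: "hand": the finger opening in mm, from 0 to 85.4; "tx", "ty", "tz": the shift along the tool's x, y, z in mm; "wx", "wy", "wz": the turn, a rotation vector about the tool's x, y, z in rad. A call has 1 to 8 rows; each row shifts and turns the commanded pose from where the row before left it, along the tool's axes as they then stand; what a row does not reach is not made up. A row lasts 1/8 s, in which the tool goes at most 62.5 mm and 10.7 degrees, less where a joint would pass 70% of its speed; a pose out of reach is approached as far as the arm can. A call with a gripper value outside its range is refused whole. The fingers move at their own pace and stop on an object; "squeeze" is the grip in N (left out, the last holds). Time passes only in rows, so rows that do not move let the fingers close. It gives the time, the measured TCP pose, the force, the opening and the grip force at its end, in the units of the state.
- r.sense(): the state, without advancing time (a new reading comes with each control period).
- imaging.grab_frame(name): name is "scene" or "top" or "wrist"; returns a dict with "image" (384x512x3 uint8, red, green, blue), "mtx" (3x3 intrinsics, pixels), "D" ([k1, k2, p1, p2, k3] as OpenCV has them; the pictures are not rectified), "world_to_cam" (4x4, takes a point from world to camera coordinates). Camera axes: x right, y up, looking along -z (the intrinsics and any distortion apply to the point x, -y, -z); pixel columns grow to the right and rows downward; lengths in mm; the calibration is good to about 2 mm. A picture is of the moment at which its call begins. There is no depth.
- r.sign_off(): hands the job in; it is judged then, once.
The state is a dict: "clock": time; "qpos": joint angles; "qvel": joint speeds; "joint_efforts": joint torques, N m; "eef_pos": TCP position; "tcp_rot": TCP orientation; "contact_force": force on the tool from outside, world axes, zero at the start; "wrist_torque": the same for the moment, N m; "opening": opening from 0.0 (shut) to 1.0 (fully open); "grasp_force": force on a finger pad.
Only numpy, scipy, OpenCV 4.12 (cv2) and the standard library are available. Lean on these libraries where they do the work, as an engineer would, in place of code of your own. Each camera call takes 0.05 s, during which the arm holds its last target. There are 200 camera calls.

## Task

The big plaster mould has been left standing skew, end towards the stop rail of the casting bench. Keeping it down on the bench, gently push it round by its corners and up to the rail, until one of its two long faces lies flat against the front of the rail, ready for filling. Do not lift, tip or knock it, leave the small mould, the cup, the bowl and the trimming tool where they are, and stand clear at the end.

Things in the scene. Friction and masses are not known exactly. Their poses are not given: they have to be found in the camera images.
- mould: big white plaster mould with black rubber bands, 110 mm deep (x) by 160 mm long (y), 62 mm high, 0.9 to 1.3 kg, too wide to grasp; slides under a push of 4 to 10 N, less at a corner. Origin: centre of its underside, on the bench (z = 0). x is square to its two broad 160 mm faces (at x = -55, +55 mm; either may face the rail), y to its two ends (y = -80, +80 mm)
- rail: fixed stop rail, a pale wooden batten 720 mm long (y), 40 mm high, 35 mm thick, with a black hand knob 325 mm either side of its middle, 67 mm high. Origin: on the bench, mid length, in the plane of its front face, which looks to the robot. x points away from the robot, into the wood (x = 0 to 35 mm); the mould is on its -x side
- small_mould: bystander: a smaller banded plaster mould, 90 (x) by 110 (y) by 56 mm high, standing just in front of the rail to one side of the big mould. Origin: centre of its underside
- cup: bystander: a terracotta cup, 70 mm across the rim, 65 mm high, standing by the rail on the other side. Origin: centre of its underside
- bowl: bystander: a terracotta bowl, 116 mm across the rim, 55 mm high, standing on the bench nearer the robot, to one side. Origin: centre of its underside
- tool: bystander: a trimming tool with a wooden handle and a wire loop, 150 mm long and 14 mm high, lying on the bench nearer the robot, on the other side. Origin: mid handle, on the bench; its x axis runs along the handle to the loop
There are look-alikes about, which are no part of the job. Leave any red look-alike of the mould alone.

How it is judged (in metres and radians):
At the end, for the whole second after the job is handed in: The big mould stands still and upright on the bench with a long (160 mm) face against the front of the rail: square to it within 2 degrees, its middle no more than 4.5 mm off, its whole face before the rail (angle between the x axis of mould and the x axis of rail, either way round below 0.035 rad and x of mould in the frame of rail between -0.0595 and -0.05 m and y of mould in the frame of rail between -0.28 and 0.28 m and angle between mould's own z axis and vertical below 0.03 rad and height (world z) of mould below 0.004 m and linear speed of mould below 0.01 m/s); the robot touches nothing.
It fails at once if the big mould is lifted off the bench (height (world z) of mould above 0.012 m).
It fails at once if the big mould is tipped (more than 7 degrees) (angle between mould's own z axis and vertical above 0.12 rad).
It fails at once if the big mould is knocked along (faster than 0.4 m/s) (linear speed of mould above 0.4 m/s).
It fails at once if the small mould, the cup, the bowl or the trimming tool is moved (more than 15 mm) (distance of any of small_mould, cup, bowl, tool from where it was at the start of the episode above 0.015 m).
It also fails if it takes over 64 s, if anything falls off the work surface, if the arm or the gripper's body presses on something with over 40 N, if the wrist force passes 120 N, or if a joint passes its speed limit or range.

## Working session

There is one attempt and no reset: what is moved stays moved. The work goes in short steps, Python scripts to look and compute and a tool call to move; the robot and the scene stay as the last step left them, time stands still between calls to the robot, and variables do not carry over. Pictures are saved under pics/ and viewed, at most 10 in all, crops included, and the job is handed in when it is done.

Besides the shell and the picture viewer there is one more tool, called after "Call:" as a command line: name --argument value ..., lists and objects as JSON in quotes. arm_command: Moves the arm, as the interface text tells. Its arguments: {"type":"object","properties":{"deltas":{"type":"array"},"squeeze":{"type":"number"}},"required":["deltas"]}

```bash
mkdir -p pics; cat > h.py <<'E'
from rig import r, imaging
import numpy as np, cv2
def grab(n,f=None):
    d=imaging.grab_frame(n)
    if f: cv2.imwrite('pics/'+f,cv2.cvtColor(d['image'],cv2.COLOR_RGB2BGR))
    return d
def p2w(d,uv,z):
    uv=np.array(uv,float).reshape(-1,1,2)
    n=cv2.undistortPoints(uv,np.array(d['mtx'],float),np.array(d['D'],float)).reshape(-1,2)
    T=np.array(d['world_to_cam'],float);R=T[:3,:3];c=-R.T@T[:3,3]
    ray=np.c_[n[:,0],-n[:,1],-np.ones(len(n))]@R
    z=np.broadcast_to(z,len(n))
    return c+ray*((z-c[2])/ray[:,2])[:,None]
def w2p(d,P):
    T=np.array(d['world_to_cam'],float);q=np.array(P,float).reshape(-1,3)@T[:3,:3].T+T[:3,3]
    q=q*[1,-1,-1]
    return cv2.projectPoints(q,np.zeros(3),np.zeros(3),np.array(d['mtx'],float),np.array(d['D'],float))[0].reshape(-1,2)
E
python3 - <<'E'
from h import *
a=grab('top','top0.png')['image'];b=grab('scene','scene0.png')['image']
for n in('top','scene'):
    i=cv2.imread(f'pics/{n}0.png');cv2.imwrite(f'pics/{n}0b.png',cv2.resize(i,(800,600),interpolation=cv2.INTER_CUBIC))
print(r.sense())
E
```

```text
{'clock': 0.1, 'qpos': array([-1.16840343e+00,  3.53570325e-01,  1.63404213e+00, -2.66003455e-06,
        1.15518422e+00, -2.36515759e-03]), 'qvel': array([ 0.00019754, -0.00079279, -0.00068055,  0.00273953,  0.00139812,
       -0.00026925]), 'joint_efforts': array([ 5.11830945e-05, -6.06354260e+01, -3.42820609e+01, -6.19965272e-05,
        3.95769806e-03,  1.71557701e-05]), 'eef_pos': array([ 245.96734636, -574.08016583,  201.7496624 ]), 'tcp_rot': array([-3.14038863e+00, -4.15423494e-07,  4.04759134e-01]), 'contact_force': array([-0.46170315, -0.34586809, -1.02812529]), 'wrist_torque': array([-0.05078688, -0.04947109, -0.02727757]), 'grasp_force': 0.0, 'opening': 0.9983605310480987}
```

View pics/top0b.png

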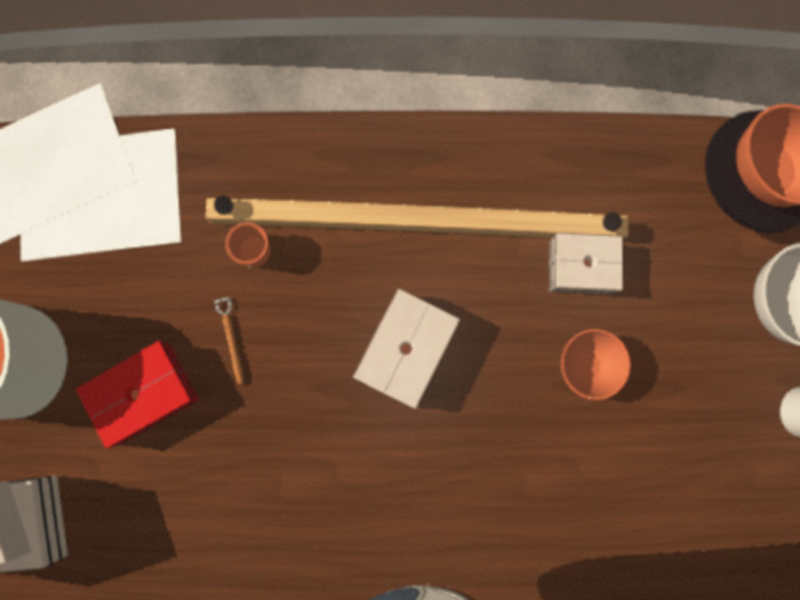

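View pics/scene0b.png

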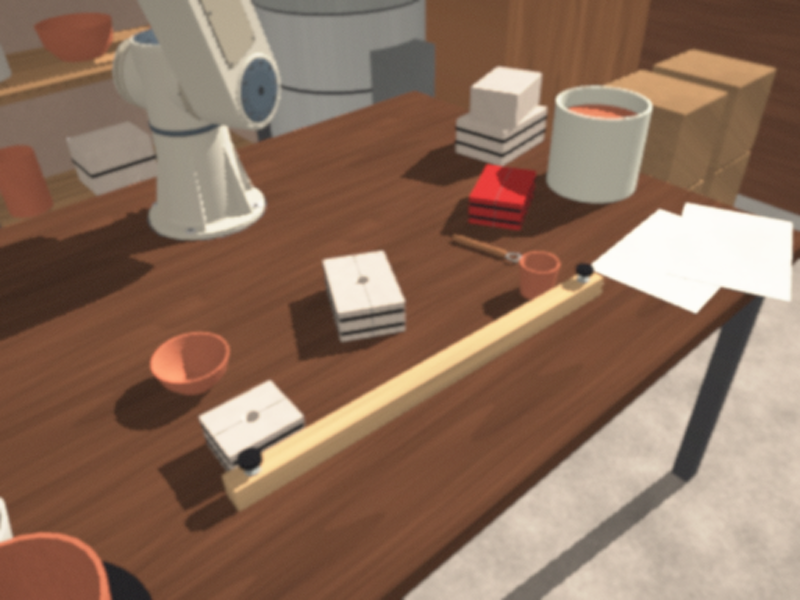

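The top view shows the mould's top with corners at about (400,290), (459,320), (416,408) and (354,377) on the 800 px scale. The rail's front edge runs from about (206,217) to (628,234), with the cup at (247,245), small mould at (587,262), bowl at (596,365) and tool from (225,300) to (240,382).

```bash
python3 - <<'E'
from h import *
d=grab('top');im=d['image'];s=.64
T=d['world_to_cam'];T=np.array(T);print('cam',-T[:3,:3].T@T[:3,3])
def f(p,z):return p2w(d,np.array(p)*s,z).round(1)
hsv=cv2.cvtColor(im,cv2.COLOR_RGB2HSV)
m=((hsv[...,1]<70)&(hsv[...,2]>140)).astype('uint8')
roi=np.zeros_like(m);roi[170:275,215:305]=1;m*=roi
m=cv2.morphologyEx(m,cv2.MORPH_CLOSE,np.ones((9,9)))
c=max(cv2.findContours(m,0,cv2.CHAIN_APPROX_NONE)[0],key=cv2.contourArea)
w=p2w(d,c.reshape(-1,2),62)[:,:2].astype('float32');R=cv2.minAreaRect(w);print('mould',R,cv2.boxPoints(R).round(1))
print('smalltop',f([(551,235),(622,237),(622,291),(550,290)],56))
print('cup',f([(247,245)],65),'bowl',f([(596,365)],55),'tool',f([(222,300),(240,383)],7))
print('knobs',f([(223,205),(613,221)],67))
# rail colour edge
mr=((hsv[...,0]>10)&(hsv[...,0]<28)&(hsv[...,1]>60)&(hsv[...,2]>150)).astype('uint8')
pts=[]
for u in range(200,345,8):
    v=np.where(mr[110:165,u])[0]+110; pts.append((u,v.min(),v.max()))
print(pts[::5])
p=np.array(pts,float)
for k,z,o in((1,40,-.5),(2,40,.5),(2,0,.5)):
    q=p2w(d,np.c_[p[:,0],p[:,k]+o],z);a=np.polyfit(q[:,1],q[:,0],1);print(z,k,a,np.abs(np.polyval(a,q[:,1])-q[:,0]).max())
print([tuple(im[v,270]) for v in range(128,152)])
E
```

```text
cam [ 448.22203129   59.85085915 1145.9814164 ]
mould ((518.1422119140625, 28.651206970214844), (111.0102767944336, 160.42201232910156), 62.623226165771484) [[421.4  16.2]
 [563.8 -57.5]
 [614.9  41.1]
 [472.4 114.8]]
smalltop [[ 703.1 -214.2   56. ]
 [ 700.  -335.5   56. ]
 [ 608.5 -330.4   56. ]
 [ 610.7 -208.7   56. ]]
cup [[687.3 287.4  65. ]] bowl [[ 486.9 -281.1   55. ]] tool [[604.7 340.9   7. ]
 [463.5 307.4   7. ]]
knobs [[ 755.   328.9   67. ]
 [ 724.6 -317.7   67. ]]
[(200, np.int64(129), np.int64(141)), (240, np.int64(130), np.int64(143)), (280, np.int64(132), np.int64(145)), (320, np.int64(134), np.int64(146))]
40 1 [4.87153402e-02 7.59510387e+02] 1.2229349820017887
40 2 [4.93059630e-02 7.22608117e+02] 1.2602378658408497
0 2 [4.9305963e-02 7.3263856e+02] 1.3058168546790512
[(np.uint8(110), np.uint8(68), np.uint8(42)), (np.uint8(109), np.uint8(68), np.uint8(42)), (np.uint8(110), np.uint8(72), np.uint8(45)), (np.uint8(137), np.uint8(98), np.uint8(63)), (np.uint8(186), np.uint8(141), np.uint8(90)), (np.uint8(213), np.uint8(165), np.uint8(106)), (np.uint8(218), np.uint8(168), np.uint8(108)), (np.uint8(218), np.uint8(168), np.uint8(107)), (np.uint8(218), np.uint8(169), np.uint8(108)), (np.uint8(221), np.uint8(174), np.uint8(112)), (np.uint8(222), np.uint8(175), np.uint8(113)), (np.uint8(226), np.uint8(178), np.uint8(115)), (np.uint8(227), np.uint8(179), np.uint8(115)), (np.uint8(228), np.uint8(180), np.uint8(116)), (np.uint8(230), np.uint8(183), np.uint8(117)), (np.uint8(224), np.uint8(177), np.uint8(113)), (np.uint8(179), np.uint8(139), np.uint8(88)), (np.uint8(132), np.uint8(102), np.uint8(68)), (np.uint8(115), np.uint8(89), np.uint8(59)), (np.uint8(107), np.uint8(81), np.uint8(52)), (np.uint8(97), np.uint8(68), np.uint8(45)), (np.uint8(102), np.uint8(64), np.uint8(40)), (np.uint8(108), np.uint8(68), np.uint8(42)), (np.uint8(110), np.uint8(71), np.uint8(47))]
```

Call:
arm_command --deltas '[{"wz":0.1515,"hand":0},{"wz":0.1515},{"wz":0.151},{"tx":14,"ty":-50},{"tx":14,"ty":-50},{"tx":14,"ty":-50},{"tx":14,"ty":-50},{"tx":14,"ty":-50}]'

```text
schema error: expected keys hand, tx, ty, tz, wx, wy, wz
```

Call:
arm_command --deltas '[{"tx":14,"ty":-50},{"tx":14,"ty":-50},{"tx":14,"ty":-50},{"tx":14,"ty":-50},{"tx":13,"ty":-50},{"tx":13,"ty":-43},{},{}]'

```text
schema error: expected keys hand, tx, ty, tz, wx, wy, wz
```

All keys are needed in each row.

Call:
arm_command --deltas '[{"hand":0,"tx":0,"ty":0,"tz":0,"wx":0,"wy":0,"wz":0.1515},{"hand":0,"tx":0,"ty":0,"tz":0,"wx":0,"wy":0,"wz":0.1515},{"hand":0,"tx":0,"ty":0,"tz":0,"wx":0,"wy":0,"wz":0.151},{"hand":0,"tx":14,"ty":-50,"tz":0,"wx":0,"wy":0,"wz":0},{"hand":0,"tx":14,"ty":-50,"tz":0,"wx":0,"wy":0,"wz":0},{"hand":0,"tx":14,"ty":-50,"tz":0,"wx":0,"wy":0,"wz":0},{"hand":0,"tx":14,"ty":-50,"tz":0,"wx":0,"wy":0,"wz":0},{"hand":0,"tx":14,"ty":-50,"tz":0,"wx":0,"wy":0,"wz":0}]'

```text
clock: 1.15
eef_pos: [328.6, -326.6, 202.3]
tcp_rot: [-3.142, -0.0, -0.05]
contact_force: [0.4, 0.2, 0.2]
opening: -0.0
grasp_force: 0.0
```

Call:
arm_command --deltas '[{"hand":0,"tx":14,"ty":-50,"tz":0,"wx":0,"wy":0,"wz":0},{"hand":0,"tx":14,"ty":-50,"tz":0,"wx":0,"wy":0,"wz":0},{"hand":0,"tx":14,"ty":-50,"tz":0,"wx":0,"wy":0,"wz":0},{"hand":0,"tx":14,"ty":-50,"tz":0,"wx":0,"wy":0,"wz":0},{"hand":0,"tx":13,"ty":-50,"tz":0,"wx":0,"wy":0,"wz":0},{"hand":0,"tx":0,"ty":-43,"tz":0,"wx":0,"wy":0,"wz":0},{"hand":0,"tx":0,"ty":0,"tz":0,"wx":0,"wy":0,"wz":0},{"hand":0,"tx":0,"ty":0,"tz":0,"wx":0,"wy":0,"wz":0}]'

```text
clock: 2.15
eef_pos: [411.6, -39.2, 202.3]
tcp_rot: [3.141, 0.0, -0.048]
contact_force: [0.8, -0.5, 0.2]
opening: -0.003
grasp_force: 0.0
```

Call:
arm_command --deltas '[{"hand":0,"tx":0,"ty":0,"tz":45,"wx":0,"wy":0,"wz":0},{"hand":0,"tx":0,"ty":0,"tz":45,"wx":0,"wy":0,"wz":0},{"hand":0,"tx":0,"ty":0,"tz":45,"wx":0,"wy":0,"wz":0},{"hand":0,"tx":0,"ty":0,"tz":37,"wx":0,"wy":0,"wz":0},{"hand":0,"tx":0,"ty":0,"tz":13,"wx":0,"wy":0,"wz":0},{"hand":0,"tx":6,"ty":-10,"tz":0,"wx":0,"wy":0,"wz":0},{"hand":0,"tx":4,"ty":-10,"tz":0,"wx":0,"wy":0,"wz":0},{"hand":0,"tx":3,"ty":-6,"tz":0,"wx":0,"wy":0,"wz":0}]'

```text
clock: 3.15
eef_pos: [427.5, -12.9, 18.6]
tcp_rot: [-3.142, -0.003, -0.049]
contact_force: [-0.1, -0.4, 1.1]
opening: 0.002
grasp_force: 0.0
```

Call:
arm_command --deltas '[{"hand":0,"tx":1,"ty":-8,"tz":0,"wx":0,"wy":0,"wz":0},{"hand":0,"tx":2,"ty":-8,"tz":0,"wx":0,"wy":0,"wz":0},{"hand":0,"tx":2,"ty":-8,"tz":0,"wx":0,"wy":0,"wz":0},{"hand":0,"tx":3,"ty":-8,"tz":0,"wx":0,"wy":0,"wz":0},{"hand":0,"tx":3,"ty":-8,"tz":0,"wx":0,"wy":0,"wz":0},{"hand":0,"tx":4,"ty":-8,"tz":0,"wx":0,"wy":0,"wz":0},{"hand":0,"tx":4,"ty":-8,"tz":0,"wx":0,"wy":0,"wz":0},{"hand":0,"tx":0,"ty":0,"tz":0,"wx":0,"wy":0,"wz":0}]'

```text
clock: 4.15
eef_pos: [445.1, 41.7, 17.0]
tcp_rot: [3.141, 0.005, -0.048]
contact_force: [-5.6, -0.3, 2.1]
opening: -0.002
grasp_force: 2.4
```

```bash
cat > look.py <<'E'
import sys
from h import *
n=sys.argv[1];d=grab('top',n+'.png');s=r.sense();print(s['clock'],s['eef_pos'].round(1),s['contact_force'].round(1))
i=cv2.imread(f'pics/{n}.png')[100:300,130:410];cv2.imwrite(f'pics/{n}.png',cv2.resize(i,(784,560),interpolation=cv2.INTER_CUBIC))
E
python3 look.py l1
```

```text
4.2 [445.2  41.7  17. ] [-5.5 -0.6  2.5]
```

View pics/l1.png

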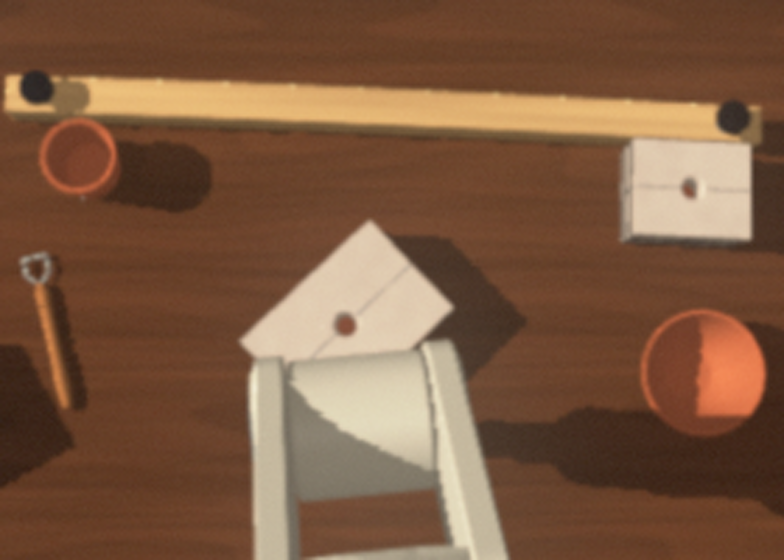

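The mould has turned. Its visible top corners are at (370,222), (453,307) and (241,342), with the hole at (345,324) in the crop.

```bash
cat >> h.py <<'E'
def rf(P):
    q=np.array(P)[:,:2]-[722.8,6.4];return np.c_[q@[.9988,-.049],q@[.049,.9988]].round(1)
E
python3 - <<'E'
from h import *
d=grab('top');P=np.array([(241,342),(370,222),(453,307),(345,324)])/2.8+[130,100]
w=rf(p2w(d,P,62));print(w);v=w[1]-w[0];print(np.hypot(*v),np.degrees(np.arctan2(v[1],v[0])),'centre',(w[0]+w[2])/2)
print('tcp',rf([r.sense()['eef_pos']]))
E
```

```text
[[-209.5  122.1]
 [ -96.1   10.9]
 [-170.1  -66.5]
 [-189.4   29.8]]
158.8238017426859 -44.43879481827112 centre [-189.8   27.8]
tcp [[-279.    21.6]]
```

Call:
arm_command --deltas '[{"hand":0,"tx":4,"ty":-8,"tz":0,"wx":0,"wy":0,"wz":0},{"hand":0,"tx":5,"ty":-8,"tz":0,"wx":0,"wy":0,"wz":0},{"hand":0,"tx":6,"ty":-8,"tz":0,"wx":0,"wy":0,"wz":0},{"hand":0,"tx":7,"ty":-7,"tz":0,"wx":0,"wy":0,"wz":0},{"hand":0,"tx":7,"ty":-6,"tz":0,"wx":0,"wy":0,"wz":0},{"hand":0,"tx":8,"ty":-5,"tz":0,"wx":0,"wy":0,"wz":0},{"hand":0,"tx":8,"ty":-4,"tz":0,"wx":0,"wy":0,"wz":0},{"hand":0,"tx":0,"ty":0,"tz":0,"wx":0,"wy":0,"wz":0}]'

```text
clock: 5.25
eef_pos: [493.4, 85.7, 17.0]
tcp_rot: [3.141, 0.003, -0.049]
contact_force: [-3.5, 1.8, -0.1]
opening: -0.002
grasp_force: 1.4
```

```bash
python3 look.py l2
```

```text
5.3 [493.6  85.5  17. ] [-4.1  1.3  0.4]
```

View pics/l2.png

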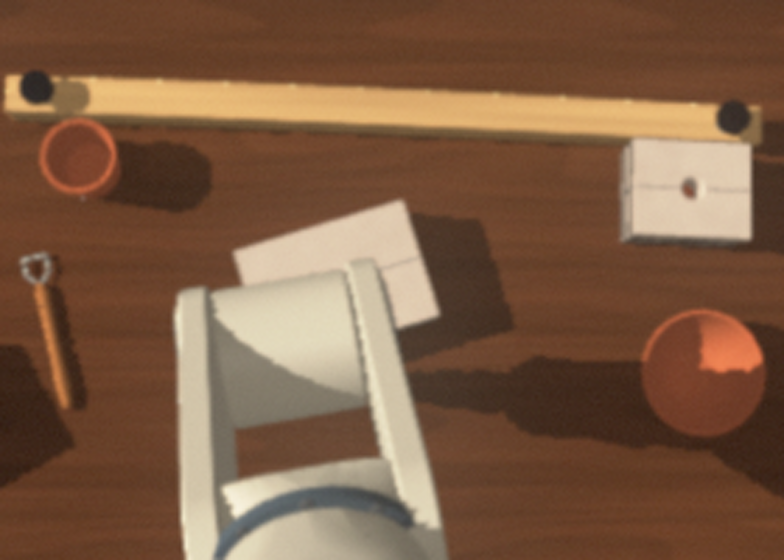

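The mould's far face now runs from (234,251) to (404,201), and its right corner is at (440,315).

```bash
python3 - <<'E'
from h import *
d=grab('top');P=np.array([(234,251),(404,201),(440,315)])/2.8+[130,100]
w=rf(p2w(d,P,62));print(w);v=w[1]-w[0];print(np.hypot(*v),np.degrees(np.arctan2(v[1],v[0])),'centre',(w[0]+w[2])/2)
print('tcp',rf([r.sense()['eef_pos']]))
E
```

```text
[[-127.7  132.5]
 [ -75.4  -19.2]
 [-177.8  -55.1]]
160.46239434833322 -70.97788597507433 centre [-152.75   38.7 ]
tcp [[-232.8   67.7]]
```

Call:
arm_command --deltas '[{"hand":0,"tx":-17,"ty":0,"tz":0,"wx":0,"wy":0,"wz":0},{"hand":0,"tx":-18,"ty":0,"tz":0,"wx":0,"wy":0,"wz":0},{"hand":85,"tx":-5,"ty":15,"tz":0,"wx":0,"wy":0,"wz":0},{"hand":85,"tx":0,"ty":15,"tz":0,"wx":0,"wy":0,"wz":0},{"hand":85,"tx":0,"ty":0,"tz":0,"wx":0,"wy":0,"wz":0},{"hand":85,"tx":0,"ty":0,"tz":0,"wx":0,"wy":0,"wz":0},{"hand":85,"tx":0,"ty":0,"tz":0,"wx":0,"wy":0,"wz":0},{"hand":85,"tx":0,"ty":0,"tz":8,"wx":0,"wy":0,"wz":0}]'

```text
clock: 6.35
eef_pos: [454.1, 57.3, 9.4]
tcp_rot: [-3.141, -0.001, -0.049]
contact_force: [-0.1, -0.3, -0.5]
opening: 0.998
grasp_force: 0.0
```

Call:
arm_command --deltas '[{"hand":85,"tx":12,"ty":0,"tz":0,"wx":0,"wy":0,"wz":0},{"hand":85,"tx":10,"ty":0,"tz":0,"wx":0,"wy":0,"wz":0},{"hand":85,"tx":8,"ty":0,"tz":0,"wx":0,"wy":0,"wz":0},{"hand":85,"tx":8,"ty":0,"tz":0,"wx":0,"wy":0,"wz":0},{"hand":85,"tx":8,"ty":0,"tz":0,"wx":0,"wy":0,"wz":0},{"hand":85,"tx":8,"ty":0,"tz":0,"wx":0,"wy":0,"wz":0},{"hand":85,"tx":8,"ty":0,"tz":0,"wx":0,"wy":0,"wz":0},{"hand":85,"tx":8,"ty":0,"tz":0,"wx":0,"wy":0,"wz":0}]'

```text
clock: 7.35
eef_pos: [521.4, 53.9, 8.9]
tcp_rot: [3.141, 0.005, -0.049]
contact_force: [-6.3, 4.0, 3.2]
opening: 0.998
grasp_force: 3.0
```

```bash
python3 look.py l3; python3 -c "
from h import *;print(rf([r.sense()['eef_pos']]))"
```

```text
7.4 [523.   53.8   9. ] [-1.8  1.3 -1.1]
[[-201.9   37.6]]
```

View pics/l3.png

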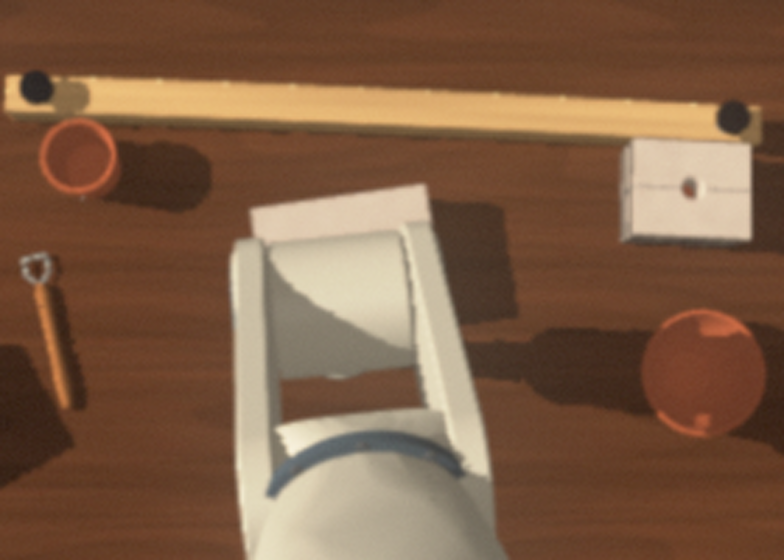

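The far face now runs from (251,210) to (428,185), so about 10° remains. The clearance to the cup and small mould is ample.

Call:
arm_command --deltas '[{"hand":85,"tx":8,"ty":0,"tz":0,"wx":0,"wy":0,"wz":0},{"hand":85,"tx":8,"ty":0,"tz":0,"wx":0,"wy":0,"wz":0},{"hand":85,"tx":8,"ty":0,"tz":0,"wx":0,"wy":0,"wz":0},{"hand":85,"tx":8,"ty":0,"tz":0,"wx":0,"wy":0,"wz":0},{"hand":85,"tx":8,"ty":0,"tz":0,"wx":0,"wy":0,"wz":0},{"hand":85,"tx":8,"ty":0,"tz":0,"wx":0,"wy":0,"wz":0},{"hand":85,"tx":7,"ty":0,"tz":0,"wx":0,"wy":0,"wz":0},{"hand":85,"tx":6,"ty":0,"tz":0,"wx":0,"wy":0,"wz":0}]'

```text
clock: 8.4
eef_pos: [581.0, 50.4, 8.8]
tcp_rot: [3.141, 0.007, -0.05]
contact_force: [-11.2, 1.0, 7.7]
opening: 0.995
grasp_force: 5.9
```

Call:
arm_command --deltas '[{"hand":85,"tx":3,"ty":0,"tz":0,"wx":0,"wy":0,"wz":0},{"hand":85,"tx":2,"ty":0,"tz":0,"wx":0,"wy":0,"wz":0},{"hand":85,"tx":2,"ty":0,"tz":0,"wx":0,"wy":0,"wz":0}]'

```text
clock: 8.78
eef_pos: [587.6, 50.1, 8.8]
tcp_rot: [3.141, 0.007, -0.05]
contact_force: [-12.0, 1.7, 7.5]
opening: 0.994
grasp_force: 6.1
```

```bash
python3 look.py l4; python3 -c "
from h import *;print(rf([r.sense()['eef_pos']]))"
```

```text
8.825 [588.1  50.1   8.9] [-9.5  0.8  4.9]
[[-136.7   37.1]]
```

View pics/l4.png

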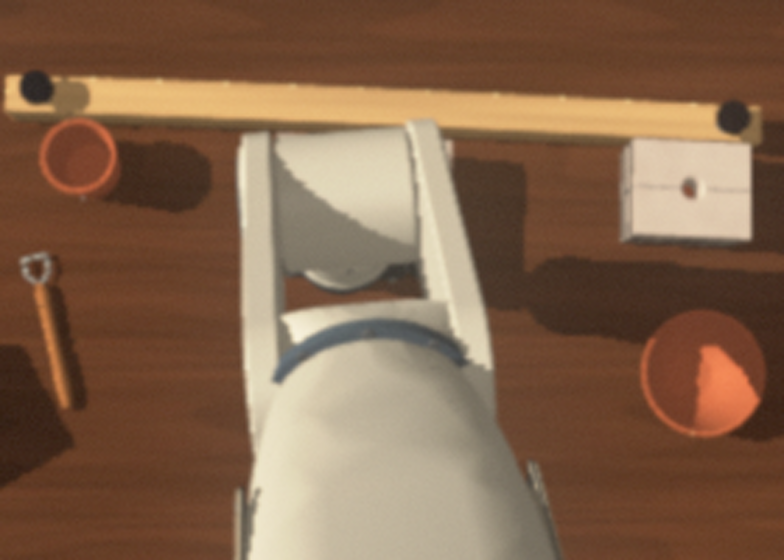

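The arm hides the mould here, and about 15 mm should remain. I'll creep on and watch the force.

Call:
arm_command --deltas '[{"hand":85,"tx":2,"ty":0,"tz":0,"wx":0,"wy":0,"wz":0},{"hand":85,"tx":2,"ty":0,"tz":0,"wx":0,"wy":0,"wz":0},{"hand":85,"tx":2,"ty":0,"tz":0,"wx":0,"wy":0,"wz":0},{"hand":85,"tx":2,"ty":0,"tz":0,"wx":0,"wy":0,"wz":0}]'

```text
clock: 9.32
eef_pos: [595.7, 49.7, 8.8]
tcp_rot: [3.141, 0.007, -0.05]
contact_force: [-12.4, 0.4, 7.7]
opening: 0.997
grasp_force: 5.9
```

Call:
arm_command --deltas '[{"hand":85,"tx":1.5,"ty":0,"tz":0,"wx":0,"wy":0,"wz":0},{"hand":85,"tx":1.5,"ty":0,"tz":0,"wx":0,"wy":0,"wz":0}]'

```text
clock: 9.57
eef_pos: [598.7, 49.5, 8.8]
tcp_rot: [3.141, 0.007, -0.05]
contact_force: [-12.0, 1.9, 7.1]
opening: 0.994
grasp_force: 6.0
```

Call:
arm_command --deltas '[{"hand":85,"tx":1,"ty":0,"tz":0,"wx":0,"wy":0,"wz":0},{"hand":85,"tx":1,"ty":0,"tz":0,"wx":0,"wy":0,"wz":0}]'

```text
clock: 9.82
eef_pos: [600.7, 49.5, 8.8]
tcp_rot: [3.141, 0.007, -0.05]
contact_force: [-12.3, 0.4, 7.9]
opening: 0.996
grasp_force: 5.9
```

Call:
arm_command --deltas '[{"hand":85,"tx":1,"ty":0,"tz":0,"wx":0,"wy":0,"wz":0},{"hand":85,"tx":1,"ty":0,"tz":0,"wx":0,"wy":0,"wz":0}]'

```text
clock: 10.07
eef_pos: [602.7, 49.4, 8.8]
tcp_rot: [3.141, 0.007, -0.05]
contact_force: [-12.1, 1.2, 8.2]
opening: 0.993
grasp_force: 5.9
```

Call:
arm_command --deltas '[{"hand":85,"tx":1,"ty":0,"tz":0,"wx":0,"wy":0,"wz":0}]'

```text
clock: 10.2
eef_pos: [603.7, 49.3, 8.8]
tcp_rot: [3.141, 0.007, -0.05]
contact_force: [-11.6, 0.4, 7.2]
opening: 0.993
grasp_force: 5.9
```

Call:
arm_command --deltas '[{"hand":85,"tx":1,"ty":0,"tz":0,"wx":0,"wy":0,"wz":0}]'

```text
clock: 10.32
eef_pos: [604.7, 49.3, 8.8]
tcp_rot: [3.141, 0.007, -0.05]
contact_force: [-12.4, 0.6, 7.8]
opening: 0.996
grasp_force: 5.9
```

Call:
arm_command --deltas '[{"hand":85,"tx":1,"ty":0,"tz":0,"wx":0,"wy":0,"wz":0},{"hand":85,"tx":1,"ty":0,"tz":0,"wx":0,"wy":0,"wz":0}]'

```text
clock: 10.58
eef_pos: [605.3, 49.2, 8.8]
tcp_rot: [3.141, 0.01, -0.05]
contact_force: [-18.8, 1.8, 13.9]
opening: 0.996
grasp_force: 9.5
```

Call:
arm_command --deltas '[{"hand":85,"tx":1,"ty":0,"tz":0,"wx":0,"wy":0,"wz":0}]'

```text
clock: 10.7
eef_pos: [605.2, 49.2, 8.7]
tcp_rot: [3.141, 0.012, -0.05]
contact_force: [-22.6, 1.9, 17.9]
opening: 0.994
grasp_force: 11.4
```

Call:
arm_command --deltas '[{"hand":85,"tx":1,"ty":0,"tz":0,"wx":0,"wy":0,"wz":0}]'

```text
clock: 10.82
eef_pos: [605.2, 49.2, 8.8]
tcp_rot: [3.141, 0.014, -0.05]
contact_force: [-26.4, 1.8, 21.9]
opening: 1.0
grasp_force: 13.2
```

The mould has stopped against the rail and the force is rising with no further motion. I'll back off, lift and look.

Call:
arm_command --deltas '[{"hand":85,"tx":-3,"ty":0,"tz":0,"wx":0,"wy":0,"wz":0},{"hand":85,"tx":-5,"ty":0,"tz":0,"wx":0,"wy":0,"wz":0},{"hand":85,"tx":-20,"ty":0,"tz":0,"wx":0,"wy":0,"wz":0},{"hand":85,"tx":-40,"ty":0,"tz":0,"wx":0,"wy":0,"wz":0},{"hand":85,"tx":-50,"ty":0,"tz":0,"wx":0,"wy":0,"wz":0},{"hand":85,"tx":-50,"ty":0,"tz":-20,"wx":0,"wy":0,"wz":0},{"hand":85,"tx":-40,"ty":0,"tz":-40,"wx":0,"wy":0,"wz":0},{"hand":85,"tx":0,"ty":0,"tz":0,"wx":0,"wy":0,"wz":0}]'

```text
clock: 11.82
eef_pos: [403.9, 59.7, 71.5]
tcp_rot: [-3.141, -0.004, -0.049]
contact_force: [0.6, 0.3, 0.5]
opening: 0.997
grasp_force: 0.0
```

```bash
python3 look.py l5; python3 - <<'E'
from h import *
d=grab('top')
E
```

```text
11.875 [405.6  59.7  70.8] [1.4 0.2 0.4]
```

View pics/l5.png

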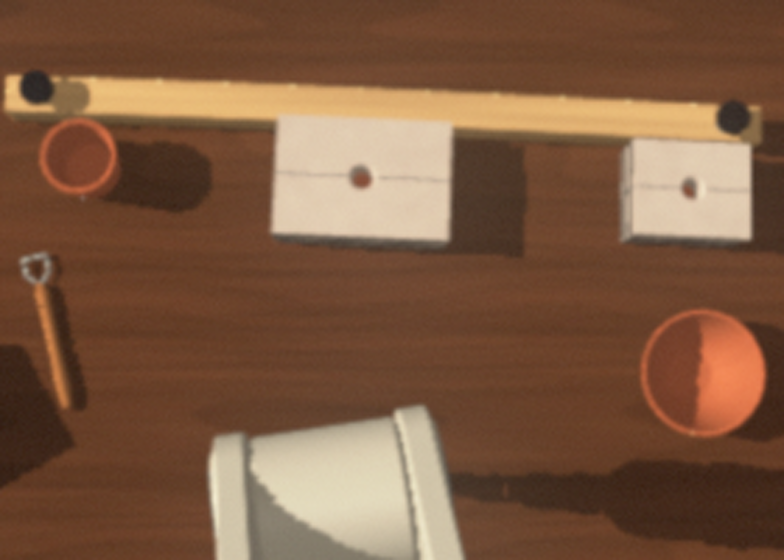

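The mould lies along the rail, with its top spanning (275,115) to (452,243). I'll check the angle and gap in numbers.

```bash
python3 - <<'E'
from h import *
d=grab('top');im=d['image'];hsv=cv2.cvtColor(im,cv2.COLOR_RGB2HSV)
m=((hsv[...,1]<70)&(hsv[...,2]>140)).astype('uint8')
roi=np.zeros_like(m);roi[130:195,220:300]=1;m*=roi
m=cv2.morphologyEx(m,cv2.MORPH_CLOSE,np.ones((9,9)))
c=max(cv2.findContours(m,0,cv2.CHAIN_APPROX_NONE)[0],key=cv2.contourArea)
R=cv2.minAreaRect(p2w(d,c.reshape(-1,2),62)[:,:2].astype('float32'));print(R,rf([R[0]]))
mr=((hsv[...,0]>10)&(hsv[...,0]<28)&(hsv[...,1]>80)&(hsv[...,2]>150)).astype('uint8')
P=[]
for u in list(range(170,225,5))+list(range(300,345,5)):
    v=np.where(mr[110:165,u])[0]+110;P.append((u,v.min()-.5))
q=p2w(d,P,40);a=np.polyfit(q[:,1],q[:,0],1);print('rail',a,np.degrees(np.arctan(a[0])))
E
```

```text
((668.8956909179688, 29.185924530029297), (160.8839111328125, 109.55188751220703), 86.97866821289062) [[-55.   20.1]]
rail [4.95089361e-02 7.59519404e+02] 2.8343388176100808
```

The mould is square to the rail within about 0.2°, with its middle 55 mm off the rail front. I'm handing in.

```bash
python3 -c "
from rig import r
print(r.sign_off())"
```

```text
the job is handed in; nothing more can be done
None
```

The big mould now stands with a long face flat against the rail, about 0.2° off square with no measurable gap in the top camera; the arm stood clear, and the job was handed in at about 12 s of the 64 s, though the sign-off returned no verdict.

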